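Fit the handle to the bodkin and put the tool in the crock

ROBOT

A 7-joint arm with a two-finger parallel gripper is mounted at the origin on the work surface. World frame = base frame: x ahead of the robot, y to its left, z up, the work surface at z = 0. Lengths are in m, angles in rad, forces in N, time in s.
With the tool pointing down it reaches from about 0.4 to 0.85 m from the base axis. Payload 6.9 kg.
Tool frame: the origin (TCP) lies midway between the tips of the shut fingers; the grasp point (between the pads) lies behind it (ctrl.pinch_z is the z of the grasp point in the tool frame, in m); z points along the fingers, y is the line along which they close (so a half turn about z gives the same grasp; the last joint's range is limited). The gripper opens to 85 mm and grips with 20 to 120 N. Pads are 22 mm wide; open, the fingers measure 114 mm over their backs; the gripper's body (76 mm by 85 mm) begins 54 mm behind the grasp point. The pads swing forward as they close: fully open they stand 13 mm farther back than shut.
Start: joints at [1.381, 0.507, -0.238, 1.5, 0.126, 1.149, -0.155], TCP at [0.182, -0.598, 0.231] pointing down, gripper open.
Joint ranges: [-3.08, 3.08], [-0.24, 2.05], [-1.43, 1.35], [0, 2.5], [-1.52, 4.66], [0.17, 1.96], [-2.89, 2.89]. Speed limits (rad/s): [2.39, 2.39, 3.14, 3.14, 3.14, 3.14, 3.14].

INTERFACE

Orientations are given as a unit quaternion [w, x, y, z].
In Python, from station import ctrl, get_state, vision, ticket, models gives the robot as it stands. Calls block until the motion is done:
- ctrl.movep(position, orientation): joint-space move of the TCP to a pose.
- ctrl.movel(position, frame=None, max_speed=0.15): straight line of the TCP; frame=None keeps the orientation; max_speed is the mean speed in m/s.
- ctrl.set_joints(angles): joint-space move.
- ctrl.ungrasp() and ctrl.close_gripper(force=None): open the fingers fully, or close them until they stop; force is the grip in N (None keeps the last).
- ctrl.pause(seconds).
- ctrl.ik(position, orientation): joint angles nearest the present ones, or None.
- get_state(): the state.
- vision.grab_frame(name): name is "side" or "top" or "wrist"; returns (picture, depth): 384x512x3 uint8, blue, green, red; 384x512 float32, m along the optical axis (not along the pixel's ray), 0 where there is no reading.
- vision.camera_info(name): a dict with "mtx" (3x3 intrinsics, pixels), "R" (3x3) and "t" (3): a world point X has camera coordinates R X + t; the wrist camera has in their place "hand_eye" (4x4, takes a point from camera to tool coordinates, whose origin is the TCP and whose axes are the flange's). Camera axes: x right, y down, z forward; pixel columns grow to the right and rows downward; lengths in m; the calibration is good to about 2 mm. A picture is of the moment at which its call begins: read the wrist's pose just before it. camera_info takes no time and is no camera call.
A pose or a line that the arm cannot do raises ctrl.Unreachable and nothing moves.
- ticket.close_job(): hands the job in; it is judged then, once.
Trained networks look in the newest picture that a camera, given by its name, has taken for a name from the list of things; names that differ only in an ending like _2 or _b are one class to them, and where a whole thing is asked for, a point or a joint stands for the part that bears it (a point fixed in the world has none). Each returns a list of dicts, best first, with "p" (0 to 1); they miss things now and then, are a little off and sometimes report something else, mostly with a low value. They report only what shows in the picture. A call takes as long as a camera call.
- models.recognise(camera, target): "point" ([column, row] in pixels, amid what is visible of it).
- models.masks_of(camera, target): "mask" (384x512 bool, what is visible of it) and "point" ([column, row] in pixels, amid what is visible of it).
The state is a dict: "time": time; "qpos": joint angles; "qd": joint speeds; "tau": joint torques, N m; "tcp_pos": TCP position; "eef_rot": TCP orientation; "contact_force": force on the tool from outside, world axes, zero at the start; "wrist_torque": the same for the moment, N m; "width": finger opening in m; "gripper_force": force on a finger pad.
Only numpy, scipy, OpenCV 4.12 (cv2) and the standard library are available. Lean on these libraries where they do the work, as an engineer would, in place of code of your own. Each camera call takes 0.05 s, during which the arm holds its last target. There are 200 camera calls.

TASK

The basket maker's bodkin stands point down in the wooden block, its tapered tang bare. Press the long straight handle down onto the tang until it is fully home against the collar and holds by friction, then draw the bodkin out of the block by its handle and lower it gently, point down, into the crock, without dropping it or disturbing the crock and the other things on the bench.

Things in the scene. Friction and masses are not known exactly. Their poses are not given: they have to be found in the camera images.
- handle: long straight turned wooden handle with brass ferrule, 120 mm tall, 33 mm wide, 90 g, standing on the bench. Origin: centre of its open end (underside); z up to its rounded top at 120 mm. A tapered bore (2.6 degrees a side), 19.4 mm wide at the mouth, 54 mm deep, runs up from the origin. Grip its solid part, a cylinder 54 to 120 mm above the origin
- bodkin: steel bodkin, 200 g, point down in the block. Origin: centre of its collar's upper face; z up. Collar 38 mm wide, 10 mm thick, on the block's top. Tang above: round taper, 20 mm wide at the collar, 16.4 at 40 mm, then coned to a tip at 52 mm. Spike below, 14 mm thick. The handle slides on freely to about 5 mm from the collar, then wedges: press up to 20 N till it meets the collar (origins coincide)
- bodkin_point (a point): the bodkin's lower point, 88 mm below its origin
- block: fixed dark wooden block, 100 x 100 mm, 85 mm tall, with one upright 20 mm hole in the middle of its top where the bodkin's spike stands loosely. Origin: centre of its underside, on the bench
- crock: open round terracotta crock, standing loose on the bench, 1.3 kg. Rim 112 mm outer diameter, 105 mm tall, 6 mm wall and floor, narrowing a little to the foot. Origin: centre of its underside
- knob_handle: bystander: short mushroom-shaped wooden handle, 75 mm tall, 54 mm wide, solid; not for this bodkin. Origin: centre of its underside
- secateurs: bystander: pair of secateurs lying flat, 165 mm long, one orange and one black grip. Origin: below the pivot; x points along the blades
- base_disc: bystander: round plywood basket base, 150 mm diameter, 16 mm thick, lying flat. Origin: centre of its underside

How it is judged:
By the outcome, as a careful person would: the job done as asked, in the order asked, and still so for the second after the job is handed in, with the robot touching nothing.
It also fails if it takes over 53 s, if anything falls off the work surface, if the arm or the gripper's body presses on something with over 40 N, if the wrist force passes 120 N, or if a joint passes its speed limit or range.

## Working session

There is one attempt and no reset: what is moved stays moved. The work goes in short steps, each a Python script; the robot and the scene stay as the last script left them, time stands still between calls to the robot, and variables do not carry over. Pictures are saved under pics/ and viewed, at most 10 in all, crops included, and the job is handed in when it is done.

```bash
ls; mkdir -p pics
cat > h.py <<'E'
import numpy as np, cv2
from station import ctrl,get_state,vision,ticket,models
def cloud(cam,depth):
    i=vision.camera_info(cam);K=np.array(i["mtx"]);v,u=np.indices(depth.shape)
    P=np.stack([(u-K[0,2])/K[0,0]*depth,(v-K[1,2])/K[1,1]*depth,depth],-1)
    return (P-np.array(i["t"]))@np.array(i["R"])   # R^T (P-t)
E
python3 - <<'E'
from h import *
s=get_state();print({k:np.round(v,3) for k,v in s.items()},ctrl.pinch_z)
ims=[]
for c in ["top","side"]:
    im,d=vision.grab_frame(c);ims.append(im);W=cloud(c,d);i=vision.camera_info(c)
    print(c,"campos",np.round(-np.array(i["R"]).T@i["t"],3))
    np.savez(f"{c}.npz",im=im,W=W,d=d)
    for n in ["handle","bodkin","block","crock","knob_handle","secateurs","base_disc"]:
        for r in models.masks_of(c,n)[:2]:
            m=r["mask"]&(d>0);p=W[m]
            if len(p)<5: continue
            top=p[p[:,2]>np.percentile(p[:,2],95)-.006]
            print(n,round(r["p"],2),np.round(r["point"]),m.sum(),"lo",np.percentile(p,2,0).round(3),"hi",np.percentile(p,98,0).round(3),"topmean",top.mean(0).round(4),"topmid",((top.min(0)+top.max(0))/2).round(4))
cv2.imwrite("pics/a.png",cv2.resize(np.vstack(ims),(448,600)) if 0 else cv2.resize(np.hstack(ims),(800,300)))
E
```

```text
pics
{'time': np.float64(0.0), 'qpos': array([ 1.38 ,  0.508, -0.238,  1.501,  0.126,  1.149, -0.155]), 'qd': array([-0.001,  0.003,  0.001, -0.   ,  0.   ,  0.   ,  0.001]), 'tau': array([ 1.0000e-03, -6.2058e+01, -2.1870e+00, -2.4964e+01,  1.3000e-02,
        1.2000e-02,  0.0000e+00]), 'tcp_pos': array([ 0.182, -0.597,  0.23 ]), 'eef_rot': array([-0.001,  0.989,  0.147, -0.   ]), 'contact_force': array([ 0.24 , -0.15 ,  1.064]), 'wrist_torque': array([-0.027,  0.002, -0.033]), 'gripper_force': np.float64(0.0), 'width': np.float64(0.085)} -0.0187
top campos [4.300e-01 1.000e-03 1.354e+00]
handle 0.43 [210. 231.] 158 lo [ 0.431  0.102 -0.002] hi [0.463 0.131 0.123] topmean [0.4459 0.1188 0.1196] topmid [0.4471 0.1181 0.1211]
block 0.75 [184. 190.] 1289 lo [0.514 0.156 0.019] hi [0.616 0.261 0.09 ] topmean [0.5657 0.21   0.0858] topmid [0.5658 0.2114 0.0877]
block 0.51 [212. 233.] 149 lo [0.431 0.102 0.007] hi [0.461 0.131 0.123] topmean [0.4458 0.1186 0.1197] topmid [0.4471 0.1181 0.1211]
crock 0.62 [332. 172.] 1388 lo [ 0.561 -0.268 -0.001] hi [ 0.661 -0.167  0.108] topmean [ 0.6099
[... 1369 characters left out ...]
2. 188.] 466 lo [ 0.421 -0.125  0.001] hi [ 0.467 -0.065  0.077] topmean [ 0.4426 -0.0865  0.0737] topmid [ 0.4433 -0.0881  0.0745]
knob_handle 0.31 [193. 243.] 2516 lo [0.507 0.167 0.005] hi [0.614 0.268 0.088] topmean [0.5567 0.2195 0.0858] topmid [0.5617 0.2129 0.0882]
secateurs 0.84 [203. 335.] 1312 lo [0.317 0.354 0.001] hi [0.477 0.427 0.019] topmean [0.383  0.385  0.0154] topmid [0.3966 0.3904 0.0161]
secateurs 0.7 [194. 242.] 2527 lo [0.507 0.167 0.005] hi [0.613 0.268 0.088] topmean [0.5569 0.2189 0.0858] topmid [0.5617 0.2129 0.1059]
base_disc 0.92 [348. 156.] 1267 lo [ 0.362 -0.432  0.   ] hi [ 0.499 -0.293  0.02 ] topmean [ 0.4322 -0.3626  0.0169] topmid [ 0.4337 -0.364   0.0173]
```

View picture.

View pics/a.png

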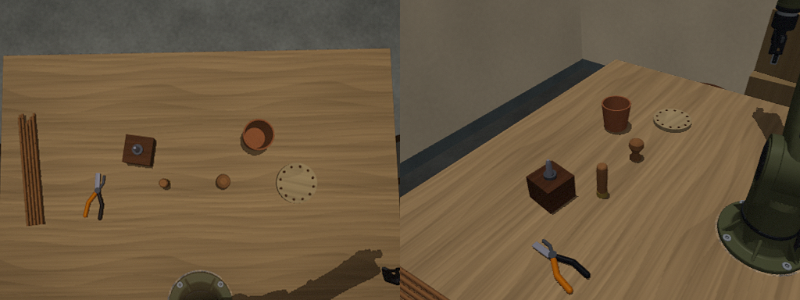

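Run:
```python
from h import *
for c in ["top","side"]:
    z=np.load(c+".npz");W=z["W"]
    def blk(cx,cy,r,z0,z1):
        m=(np.hypot(W[...,0]-cx,W[...,1]-cy)<r)&(W[...,2]>z0)&(W[...,2]<z1);p=W[m]
        return m.sum(),p.mean(0).round(4),((np.percentile(p,2,0)+np.percentile(p,98,0))/2).round(4)
    print(c,"tang",blk(.565,.211,.03,.105,.16),"tangtop",blk(.565,.211,.03,.13,.16),"handle top",blk(.445,.119,.03,.112,.13),"collar",blk(.565,.211,.03,.091,.1))
print(vision.camera_info("wrist"))
R=np.diag([1,-1,-1.])
q0=get_state()["qpos"]
for yaw in np.arange(-180,180,30):
    a=np.radians(yaw)/2; q=[0,np.cos(a),np.sin(a),0]
    o=[]
    for p in [(.445,.119,.10),(.445,.119,.3),(.563,.213,.3),(.563,.213,.17),(.607,-.217,.3)]:
        j=ctrl.ik(p,q); o.append(None if j is None else np.round(j,2).tolist())
    print(yaw,o)
```

```text
top tang (np.int64(49), array([0.5646, 0.2079, 0.1326]), array([0.5653, 0.2091, 0.1293])) tangtop (np.int64(33), array([0.5652, 0.2093, 0.1402]), array([0.5657, 0.2098, 0.1411])) handle top (np.int64(105), array([0.4461, 0.1179, 0.1185]), array([0.4459, 0.1181, 0.1185])) collar (np.int64(94), array([0.5652, 0.2085, 0.095 ]), array([0.5669, 0.2109, 0.0952]))
side tang (np.int64(129), array([0.5586, 0.2156, 0.127 ]), array([0.5601, 0.214 , 0.1273])) tangtop (np.int64(57), array([0.5593, 0.2147, 0.1393]), array([0.5594, 0.2134, 0.1396])) handle top (np.int64(120), array([0.44  , 0.1235, 0.1185]), array([0.4406, 0.1217, 0.1173])) collar (np.int64(122), array([0.5575, 0.2161, 0.0956]), array([0.5611, 0.2127, 0.0955]))
{'mtx': array([[313.2427296 ,   0.        , 259.24875722],
       [  0.        , 313.2427296 , 196.25316582],
       [  0.        ,   0.        ,   1.        ]]), 'hand_eye': array([[ 5.15906140e-04, -9.65134061e-01, -2.61755570e-01,
         6.72402962e-02],
       [ 9.99999420e-01,  2.50436252e-04,  1.04754708e-03,
        -6.32048055e-04],
       [-9.45470284e-04, -2.6175
[... 2208 characters left out ...]
 -0.47]]
90 [[0.34, 0.58, -0.99, 2.09, 0.68, 0.83, -1.06], [0.55, 0.35, -1.18, 1.78, 0.34, 1.24, -0.73], [0.26, 0.67, -1.29, 1.44, 0.64, 1.5, -1.0], [0.25, 0.78, -1.22, 1.65, 0.76, 1.27, -1.12], [0.7, 0.56, -0.72, 1.32, 0.36, 1.39, -0.01]]
120 [[0.36, 0.6, -1.02, 2.09, 0.69, 0.84, -0.56], [0.53, 0.34, -1.16, 1.78, 0.32, 1.24, -0.19], [0.26, 0.66, -1.27, 1.44, 0.63, 1.49, -0.47], [0.26, 0.8, -1.25, 1.65, 0.79, 1.29, -0.62], [0.76, 0.59, -0.85, 1.32, 0.44, 1.42, 0.45]]
150 [[0.37, 0.6, -1.04, 2.09, 0.71, 0.85, -0.05], [0.51, 0.32, -1.12, 1.78, 0.31, 1.23, 0.36], [0.26, 0.66, -1.26, 1.44, 0.62, 1.49, 0.06], [0.27, 0.82, -1.3, 1.65, 0.82, 1.32, -0.12], [0.78, 0.61, -0.9, 1.32, 0.47, 1.44, 0.95]]
```

```bash
cat >> h.py <<'E'
from scipy.spatial.transform import Rotation as Ro
def q(yaw): a=np.radians(yaw)/2; return [0,np.cos(a),np.sin(a),0]
def wcloud():
    s=get_state(); im,d=vision.grab_frame("wrist"); i=vision.camera_info("wrist")
    K=np.array(i["mtx"]);v,u=np.indices(d.shape);H=np.array(i["hand_eye"])
    P=np.stack([(u-K[0,2])/K[0,0]*d,(v-K[1,2])/K[1,1]*d,d],-1)@H[:3,:3].T+H[:3,3]
    w=np.asarray(s["eef_rot"]); R=Ro.from_quat(w[[1,2,3,0]])
    W=(P.reshape(-1,3)@R.as_matrix().T+s["tcp_pos"]).reshape(P.shape); W[d==0]=np.nan
    return im,d,W
def circ(p):  # algebraic circle fit on hull outline
    h=cv2.convexHull((p[:,:2]*1000).astype(np.float32))
    (x,y),r=cv2.minEnclosingCircle(h); return np.round([x,y,r],1)
def near(W,c,r,z0,z1):
    m=(np.hypot(W[...,0]-c[0],W[...,1]-c[1])<r)&(W[...,2]>z0)&(W[...,2]<z1); return W[m]
E
python3 - <<'E'
from h import *
ctrl.movep([.562,.2115,.33],q(37))
im,d,W=wcloud()
for a in [(.03,.088,.103),(.03,.11,.155),(.03,.13,.155),(.03,.139,.155)]:
    p=near(W,(.562,.2115),*a)
    if len(p): print(a,len(p),p.mean(0).round(4),circ(p))
p=near(W,(.56,.21),.09,.075,.088);print("block",cv2.minAreaRect((p[:,:2]*1000).astype(np.float32)),p[:,2].mean())
cv2.imwrite("pics/b1.png",im)
ctrl.movep([.443,.120,.30],q(37))
im2,d,W=wcloud()
for a in [(.03,.09,.13),(.03,.11,.13),(.03,.116,.13),(.03,.118,.13)]:
    p=near(W,(.443,.12),*a)
    if len(p): print(a,len(p),p.mean(0).round(4),circ(p))
s=get_state();print(s["time"],s["tcp_pos"],s["eef_rot"],np.round(s["qpos"],2),s["contact_force"])
cv2.imwrite("pics/b.png",cv2.resize(np.hstack([im,im2]),(800,300)))
E
```

```text
(0.03, 0.088, 0.103) 507 [0.5669 0.2154 0.0956] [566.7 216.5  22.5]
(0.03, 0.11, 0.155) 247 [0.5669 0.2155 0.1366] [565.4 214.1   9.1]
(0.03, 0.13, 0.155) 186 [0.5659 0.2147 0.142 ] [564.7 213.7   8.3]
(0.03, 0.139, 0.155) 129 [0.5654 0.2145 0.1445] [564.6 214.    7.1]
block ((564.2716064453125, 213.5413818359375), (100.2535629272461, 100.39925384521484), 81.43711853027344) 0.08565270644607545
(0.03, 0.09, 0.13) 764 [0.4468 0.1232 0.117 ] [445.2 122.1  16.2]
(0.03, 0.11, 0.13) 673 [0.4457 0.1224 0.119 ] [444.6 121.8  15.7]
(0.03, 0.116, 0.13) 618 [0.445  0.122  0.1195] [444.7 121.7  15.2]
(0.03, 0.118, 0.13) 524 [0.4449 0.1219 0.1199] [444.9 121.9  14.7]
4.7083 [0.44389105 0.12005497 0.30051128] [-1.02114055e-04  9.48486677e-01  3.16816150e-01  7.35489616e-04] [ 0.64  0.45 -1.41  1.78  0.46  1.31 -1.81] [-0.29360881  0.86232825  0.57707425]
```

View pics/b.png

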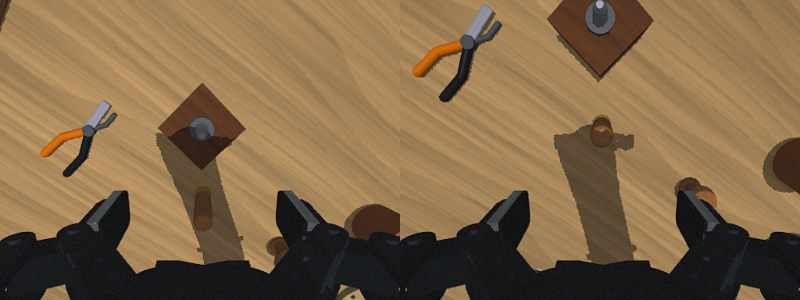

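Run:
```python
from h import *
H=np.array([.4448,.1219])
def go(xyz,v):
    ctrl.movel(xyz,max_speed=v)
go([*H,.15],.15)
s=get_state();e=s["tcp_pos"]-np.array([*H,.15]);print("err",e.round(4))
go([*(H-e[:2]),.070],.06)
ctrl.close_gripper(80)
s=get_state();print(s["time"],s["tcp_pos"].round(4),s["width"],s["gripper_force"],np.round(s["contact_force"],2))
ctrl.movel([*(H-e[:2]),.25],max_speed=.12)
s=get_state();print(s["time"],s["tcp_pos"].round(4),s["width"],s["gripper_force"],np.round(s["contact_force"],2))
B=np.array([.5646,.2138])
ctrl.movel([*(B-e[:2]),.25],max_speed=.1); ctrl.pause(.3)
s=get_state();print(s["time"],s["tcp_pos"].round(4),np.round(s["contact_force"],2),np.round(s["wrist_torque"],2))
im,d,W=wcloud();cv2.imwrite("pics/c1.png",im)
im,d=vision.grab_frame("side");cv2.imwrite("pics/c2.png",cv2.resize(im[100:300,100:340],(480,400)))
Ws=cloud("side",d)
for n,z0,z1 in [("tang",.105,.145),("hl",.165,.20)]:
    p=near(Ws,(.560,.2135),.025,z0,z1);print(n,len(p),p.mean(0).round(4) if len(p) else 0, circ(p) if len(p) else 0)
```

```text
err [0.0004 0.0005 0.0007]
7.8833 [0.4445 0.1215 0.0703] 0.03137126528633385 78.69630217552185 [-1.46  0.05  5.96]
9.5333 [0.4441 0.1212 0.2494] 0.03144969060424258 79.0870463848114 [-0.27  0.11 -0.54]
11.4917 [0.5642 0.2131 0.2501] [-0.54 -0.38 -0.57] [0.03 0.   0.07]
tang 117 [0.5583 0.2159 0.125 ] [561.1 213.5   9.2]
hl 119 [0.5531 0.2202 0.1902] [560.4 212.7  17.3]
```

View pics/c2.png

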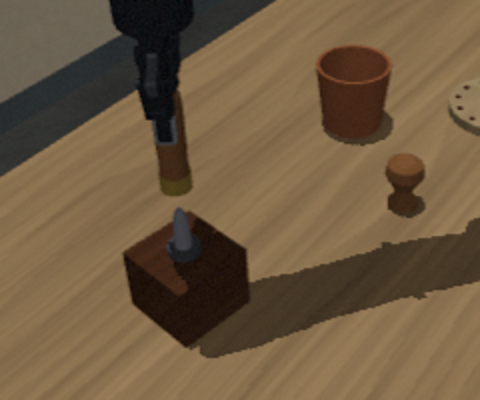

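View pics/c1.png

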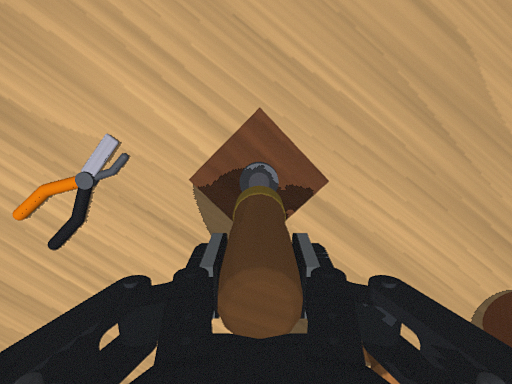

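Run:
```python
from h import *
c=np.array([.5642+.0004,.2133])
def rep():
    s=get_state();f=s["contact_force"];print(round(s["time"],2),s["tcp_pos"].round(4),np.round(f,1),np.round(s["wrist_torque"],2),round(s["width"],4));return s,f
for z in [.222,.21,.20,.19,.18,.173]:
    ctrl.movel([*c,z],max_speed=.06);s,f=rep()
    if np.linalg.norm(f)>8: break
else:
    while z>.160:
        z-=.0015;ctrl.movel([*c,z],max_speed=.02);s,f=rep()
        if f[2]>22 or np.hypot(*f[:2])>15: break
```

```text
12.21 [0.5646 0.2134 0.2219] [-0.7  0.7 -0.4] [-0.02  0.01  0.01] 0.0311
12.56 [0.5644 0.2131 0.2095] [-0.1 -0.2  0.2] [ 0.01 -0.04 -0.01] 0.0312
12.88 [0.5644 0.2131 0.1995] [ 0.2 -0.1 -1. ] [ 0.03  0.05 -0.02] 0.0314
13.19 [0.5644 0.213  0.1895] [-0.3  0.3 -0.3] [-0.   -0.01 -0.01] 0.0316
13.51 [0.5644 0.2132 0.1795] [-0.4  0.2 -0.7] [-0.06  0.   -0.07] 0.0315
13.78 [0.5644 0.2133 0.1726] [-0.5  0.5 -1.2] [ 0.16  0.06 -0.04] 0.0315
14.03 [0.5645 0.2134 0.1715] [-0.7  1.6 -1.4] [0.24 0.17 0.02] 0.0314
14.28 [0.5645 0.2135 0.17  ] [-0.3  1.9 -1.4] [0.33 0.23 0.01] 0.0313
14.53 [0.5645 0.2135 0.1687] [-1.5  1.1  2.3] [ 0.33  0.48 -0.02] 0.0312
14.78 [0.5646 0.2136 0.1676] [-2.8  0.5  5.6] [0.14 0.59 0.01] 0.0316
15.03 [0.5646 0.2138 0.1666] [-3.8  0.1  9.3] [-0.06  0.79  0.02] 0.0317
15.28 [0.5647 0.2138 0.1658] [-4.8 -2.5 14.2] [-0.32  1.1  -0.  ] 0.0318
15.53 [0.5648 0.214  0.1652] [-6.3 -3.  20.3] [-0.69  1.44  0.03] 0.0314
15.78 [0.565  0.2142 0.1651] [-7.8 -5.3 30.6] [-1.22  2.05 -0.03] 0.0314
```

Run:
```python
from h import *
def rep():
    s=get_state();f=s["contact_force"];print(round(s["time"],2),s["tcp_pos"].round(4),np.round(f,1),np.round(s["wrist_torque"],2),round(s["width"],4));return s,f
ctrl.movel([.5645,.2133,.170],max_speed=.02);rep()
ctrl.movel([.5645,.2133,.31],max_speed=.08);rep()
im,d=vision.grab_frame("side");cv2.imwrite("pics/d1.png",cv2.resize(im[60:300,100:340],(480,480)))
C=np.array([.610,-.2135])
h=np.array([.575,-.10])
ctrl.movel([*h,.33],max_speed=.15);rep()
im,d,W=wcloud();cv2.imwrite("pics/d2.png",im)
p=near(W,C,.085,.098,.112);print(len(p),circ(p),p[:,:2].min(0),p[:,:2].max(0))
# robust least-squares circle on rim points
P=p[:,:2];A=np.c_[2*P,np.ones(len(P))];x=np.linalg.lstsq(A,(P**2).sum(1),rcond=None)[0];print("LS",x[:2].round(4),np.sqrt(x[2]+x[0]**2+x[1]**2))
p=near(W,C,.04,-.01,.03);print("floor",len(p),p.mean(0) if len(p) else 0)
```

```text
16.38 [0.5645 0.213  0.1694] [-1.1  0.5 -2. ] [ 0.05  0.01 -0.05] 0.0314
18.27 [0.5644 0.2131 0.3096] [ 0.1 -0.4 -3.7] [0.02 0.05 0.05] 0.0314
20.57 [ 0.575  -0.0991  0.3301] [ 0.1 -0.2 -2.4] [-0.02 -0.02 -0.01] 0.0315
1601 [ 609.  -213.9   55.8] [ 0.55338277 -0.26935469] [ 0.6643853  -0.15818894]
LS [ 0.609  -0.2128] 0.052133304003868876
floor 1650 [ 0.61015562 -0.22188304  0.00811798]
```

```bash
python3 -c "
import cv2,numpy as np
a=cv2.imread('pics/d1.png');b=cv2.imread('pics/d2.png')
cv2.imwrite('pics/d.png',np.hstack([cv2.resize(a,(380,380)),cv2.resize(b,(420,380))]))"
```

```text
(no output)
```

View pics/d.png

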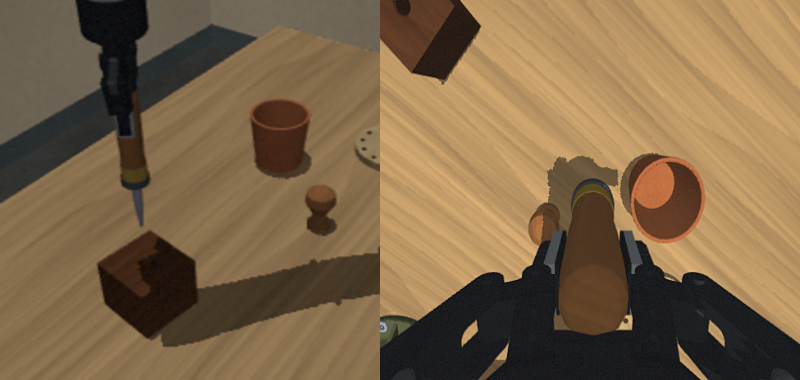

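```bash
cat > place.py <<'E'
from h import *
C=np.array([.609,-.2134]); th=np.radians(5)
def plan(sgn):
    u=sgn*np.array([np.cos(np.radians(37)),np.sin(np.radians(37)),0])
    a=u*np.sin(th)+np.array([0,0,np.cos(th)])
    w=np.array(q(37)); R=Ro.from_rotvec(th*np.cross([0,0,1],u))*Ro.from_quat(w[[1,2,3,0]])
    x=R.as_quat(); return u,a,x[[3,0,1,2]]
def tcp(u,a,p,zp): return np.array([*C,zp])+p*u+.1583*a
E
python3 - <<'E'
from place import *
print(np.round(get_state()["qpos"],2))
for s in (1,-1):
    u,a,o=plan(s)
    for z in (.16,.007):
        j=ctrl.ik(tcp(u,a,.018,z),o);print(s,z,tcp(u,a,.018,z).round(3),None if j is None else np.round(j,2))
E
```

```text
[ 0.82  0.62 -1.29  1.43  0.59  1.53 -1.37]
1 0.16 [ 0.634 -0.194  0.318] [ 0.74  0.75 -1.19  1.16  0.72  1.71 -1.21]
1 0.007 [ 0.634 -0.194  0.165] [ 0.76  0.86 -1.13  1.42  0.8   1.43 -1.33]
-1 0.16 [ 0.584 -0.233  0.318] [ 1.04  0.69 -1.32  1.38  0.63  1.48 -1.14]
-1 0.007 [ 0.584 -0.233  0.165] [ 1.03  0.81 -1.23  1.62  0.76  1.2  -1.26]
```

Run:
```python
from place import *
u,a,o=plan(1)
def rep(tag=""):
    s=get_state();f=np.array(s["contact_force"]);print(tag,round(s["time"],2),s["tcp_pos"].round(4),np.round(f,1),round(s["width"],4));return f
ctrl.movep(tcp(u,a,.016,.16),o);ctrl.pause(.3);f0=rep("hover")
e=get_state()["tcp_pos"]-tcp(u,a,.016,.16);e[2]=0;print(e.round(4))
z=.16
for z in [.12,.08,.05,.03,.015]:
    ctrl.movel(tcp(u,a,.016,z)-e,max_speed=.06);f=rep("down")
    if np.linalg.norm(f-f0)>5: print("STOP");break
else:
    p=.016
    for p in np.arange(.0175,.0235,.0015):
        ctrl.movel(tcp(u,a,p,z)-e,max_speed=.02);f=rep("lean %.4f"%p)
        if np.linalg.norm((f-f0)[:2])>2: p-=.0008;break
    while z>.001:
        z-=.0015;ctrl.movel(tcp(u,a,p,z)-e,max_speed=.03);f=rep("floor %.4f"%z)
        if (f-f0)[2]>3: break
im,d=vision.grab_frame("side");cv2.imwrite("pics/e.png",cv2.resize(im[40:220,200:380],(480,480)))
```

```text
hover 21.44 [ 0.6326 -0.1948  0.3185] [-0.7 -0.8 -3.6] 0.0315
[-0.0002  0.0006  0.    ]
down 22.26 [ 0.6331 -0.1961  0.2779] [ 0.3  0.  -2.3] 0.0317
down 23.07 [ 0.6331 -0.196   0.2379] [ 0.2 -0.1 -2.9] 0.0313
down 23.73 [ 0.633  -0.1961  0.2076] [-0.1  0.1 -1.8] 0.0315
down 24.21 [ 0.6328 -0.1962  0.1873] [ 0.7  0.8 -2.2] 0.0315
down 24.61 [ 0.6327 -0.1962  0.1722] [ 0.4  0.5 -2.6] 0.0315
lean 0.0175 24.86 [ 0.6345 -0.1949  0.173 ] [ 0.3  0.2 -3.1] 0.0313
lean 0.0190 25.11 [ 0.6355 -0.1942  0.1728] [-0.4 -0.5 -2.9] 0.0315
lean 0.0205 25.36 [ 0.6367 -0.1933  0.1727] [-0.  -0.1 -2.6] 0.0315
lean 0.0220 25.61 [ 0.6377 -0.1927  0.1727] [-0.4 -0.9 -3.4] 0.0314
floor 0.0135 25.86 [ 0.6376 -0.1927  0.171 ] [-0.6 -1.6 -3.7] 0.0317
floor 0.0120 26.11 [ 0.6376 -0.1926  0.1695] [-1.7 -0.3 -3.9] 0.0312
floor 0.0105 26.36 [ 0.6376 -0.1927  0.168 ] [-2.4 -1.2 -3.4] 0.0316
floor 0.0090 26.61 [ 0.6376 -0.1927  0.1666] [-1.6 -1.  -2.1] 0.0315
floor 0.0075 26.86 [ 0.6376 -0.1927  0.165 ] [-3.4 -1.5 -1.6] 0.0315
floor 0.0060 27.11 [ 0.6376 -0.1927  0.1637] [-3.9 -1.8 -0. ] 0.0314
```

View pics/e.png

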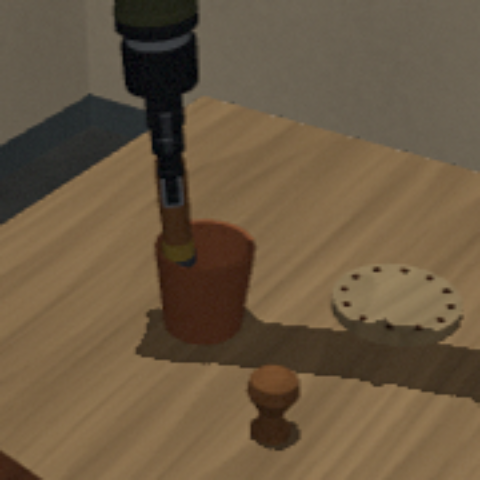

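Run:
```python
from place import *
u,a,o=plan(1);e=np.array([-.0002,.0006,0])
def rep(tag=""):
    s=get_state();f=np.array(s["contact_force"]);print(tag,round(s["time"],2),s["tcp_pos"].round(4),np.round(f,1),round(s["width"],4));return f
p=.0205;z=.0065
ctrl.movel(tcp(u,a,p,z)-e,max_speed=.02);ctrl.pause(.2);f=rep("back")
while z>.001 and f[2]<1.5:
    z-=.001;ctrl.movel(tcp(u,a,p,z)-e,max_speed=.03);f=rep("floor %.4f"%z)
```

```text
back 27.61 [ 0.6369 -0.1931  0.1641] [-0.7 -0.3 -2.3] 0.0317
floor 0.0055 27.86 [ 0.6369 -0.1931  0.1636] [-0.2 -0.9  0.8] 0.0315
floor 0.0045 28.11 [ 0.637  -0.193   0.1632] [-2.2 -1.1  5.8] 0.0314
```

Run:
```python
from place import *
u,a,o=plan(1);e=np.array([-.0002,.0006,0])
ctrl.movel(tcp(u,a,.0205,.0054)-e,max_speed=.02)
ctrl.ungrasp();ctrl.pause(.3)
s=get_state();print(s["time"],s["tcp_pos"].round(4),np.round(s["contact_force"],1),s["width"])
t=np.array(s["tcp_pos"]);ctrl.movel(t+.12*a,max_speed=.12)
ctrl.pause(.3)
s=get_state();print(s["time"],np.round(s["contact_force"],1))
im,d=vision.grab_frame("side");W=cloud("side",d)
p=near(W,(.605,-.215),.085,.099,.107);print("rim side",circ(p))
im2,d=vision.grab_frame("top");
cv2.imwrite("pics/f.png",np.hstack([cv2.resize(im[40:220,200:380],(400,400)),cv2.resize(im2[100:260,260:420],(400,400))]))
```

```text
29.2333 [ 0.6366 -0.1933  0.1631] [-0.6  0.5  0.2] 0.08525598850185544
30.6833 [-0.3  0.3 -0.2]
rim side [ 605.6 -216.5   58.6]
```

View pics/f.png

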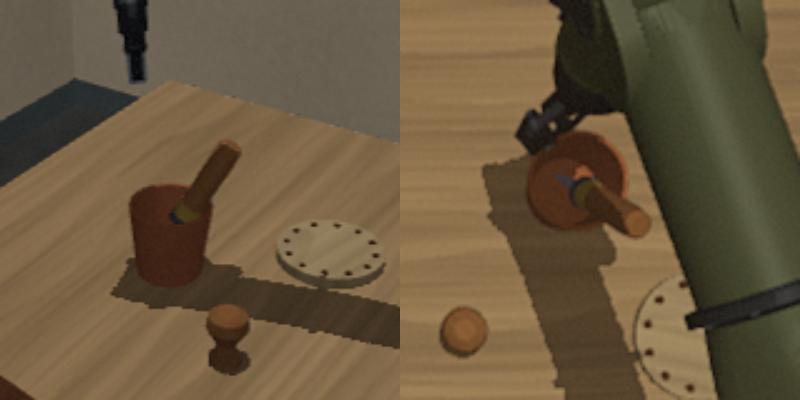

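Run:
```python
from h import *
a,_=vision.grab_frame("side");ctrl.pause(1.0);b,_=vision.grab_frame("side")
d=cv2.absdiff(cv2.GaussianBlur(a,(5,5),0),cv2.GaussianBlur(b,(5,5),0))[40:220,200:380].max(-1)
print(d.max(),(d>25).sum(),get_state()["time"])
if (d>25).sum()<15: print(ticket.close_job())
```

```text
25 0 31.8833
the job is handed in; nothing more can be done
None
```

The handle went fully home on the tang (it stopped hard at the collar, 30.6 N at the last step, over the stated 20 N), and I drew the bodkin out and set it point down on the crock floor. When released it tipped across to lean on the opposite side from where I set it, so the release was less gentle than intended. It was steady in the crock at hand-in at about 32 s, with no sign that the crock or the other things had moved.

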